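# Close the oil filler with its click cap

## Robot

A 6-joint arm with a two-finger parallel gripper is mounted at the origin on the work surface. World frame = base frame: x ahead of the robot, y to its left, z up, the work surface at z = 0. Lengths are in mm, angles in degrees, forces in N, time in s.
With the tool pointing down it reaches from about 350 to 850 mm from the base axis. Payload 8.1 kg.
Tool frame: the origin (TCP) lies between the finger pads; the fingertips stand 8 mm ahead of it and the grasp point (between the pads) lies 11 mm behind it (r.tip_extent is the distance from the TCP to the fingertips, in mm); z points along the fingers, y is the direction in which the jaws open and shut (so a half turn about z gives the same grasp; the last joint's range is limited). The gripper opens to 85 mm and grips with 20 to 120 N. Pads are 22 mm wide; open, the fingers measure 114 mm over their backs; the gripper's body (76 mm by 85 mm) begins 54 mm behind the grasp point. The pads swing forward as they close: fully open they stand 13 mm farther back than shut.
Start: joints at [-72.273, 7.471, 85.268, -0, 87.261, -4.893], TCP at [230.794, -553.841, 239.292] pointing down, gripper open.
Joint ranges: [-169.43, 169.43], [-51.17, 129.36], [1.28, 143.12], [-76.62, 256.62], [0, 156.53], [-152.29, 152.29]. Speed limits (degrees/s): [136.94, 136.94, 159.86, 180, 180, 180].

## Interface

Orientations are given as [roll, pitch, yaw] about the fixed x, y, z axes, in that order (R = Rz(yaw) Ry(pitch) Rx(roll)).
In Python, from bench import sensors, viewer, hand_in, r gives the robot as it stands. The module is installed in compiled form; this text tells all that it offers.
- The arm moves only by the tool move_arm, never from a script. Its argument "rows" is a list that holds one entry, the list of rows, each a list of 6 numbers: the shift along the tool's x, y, z in m, then the turn, a rotation vector about the tool's x, y, z in degrees. In form: [[[tx, ty, tz, rx, ry, rz], ...]]. A call has 1 to 20 rows; each row is the pose to reach, as a shift and turn from the pose commanded when the call began, along the tool's axes at that moment; what a row does not reach only later rows make up. A row lasts 1/10 s, in which the tool goes at most 50 mm and 8.59 degrees, less where a joint would pass 70% of its speed; a pose out of reach is approached as far as the arm can. A call with a gripper value outside its range is refused whole. "grip" is the opening, from 0 (shut) to 1 (fully open), set as the call begins (left out, the last holds). The fingers move at their own pace and stop on an object; "newtons" is the grip in N (left out, the last holds). Time passes only in rows, so rows that repeat a pose let the fingers close. It gives the time, the measured TCP pose, the force and the opening at its end, in the units of the state.
- sensors.sense(): the state, without advancing time (a new reading comes with each control period).
- viewer.snapshot(name): name is "scene" or "top" or "wrist"; returns a dict with "color" (384x512x3 uint8, red, green, blue), "camera_matrix" (3x3 intrinsics, pixels), "R" (3x3) and "t" (3): a world point X has camera coordinates R X + t. Camera axes: x right, y down, z forward; pixel columns grow to the right and rows downward; lengths in mm; the calibration is good to about 2 mm. The wrist camera is an equidistant fisheye: a pixel r from the principal point sees the ray r / f radians off the axis. A picture is of the moment at which its call begins. There is no depth.
- hand_in(): hands the job in, once; it reports no verdict.
The state is a dict: "time": time; "joint_pos": joint angles; "qd": joint speeds; "joint_efforts": joint torques, N m; "tool_pos": TCP position; "tcp_rot": TCP orientation; "ft_force": force on the tool from outside, world axes, zero at the start; "wrist_torque": the same for the moment, N m; "finger_gap": finger opening in mm.
Only numpy, scipy, OpenCV 4.12 (cv2) and the standard library are available. Lean on these libraries where they do the work, as an engineer would, in place of code of your own. Each camera call takes 0.05 s, during which the arm holds its last target.

## Task

Close the oil filler on the rocker cover with the black click cap from the parts tray: set it in with its lugs in the keyways, press it gently down against its sprung seat and, while pressed, turn it clockwise to its stop until the ratchet clicks. Stop at the first click, let go so that the cap sits locked on the neck, do not force anything, and leave the other things on the bench alone.

Things in the scene. Friction and masses are not known exactly. Their poses are not given: they have to be found in the camera images.
- cap: The black ribbed click cap, 54 mm tall, about 150 g, standing upright in the tray (inner floor 4 mm above the bench). Origin: on its axis at the underside of the spigot, its lowest point; z up. A flange 54 mm across lies 16 to 20 mm above the origin, the grip drum above it. A yellow bar across the top lies along x and, before any click, shows the line of the lugs beneath.
- cap_grip (a point): Where to grip the cap: on its axis, 44 mm above its origin. The grip is a round drum 48 mm across, from 20 to 54 mm above the origin; take it from above at any yaw. Turning it to the click wants a grip of about 20 to 35 N.
- lugs (a point): On the cap's inner part: axis, underside of the spigot (same place as the cap's origin). Spigot 26 mm across, 16 mm long, tapered nose. Two opposite lugs lie along this frame's x: 7 mm wide, 41 mm over both tips, 2 to 7 mm above this point; half a turn makes no difference. The inner part carries lugs and flange; the grip drives it through the ratchet.
- ratchet (a joint): Slip of the grip round the blocked inner part, rad, growing clockwise from above; 0 at the start. The torque rises with the slip to about 0.25 N m near 0.13 rad; there it clicks: the grip runs on to the next notch at 0.26 and the torque drops to nearly nil. Turned on, it rises again to a second click at 0.39. Let go before a click it springs back. Anticlockwise it drives direct.
- neck (a point): Centre of the top face of the oil filler neck, an aluminium tube 59 mm across on the rocker cover; its top is 100 mm above the bench, 41 mm above the cover around it. Mouth: a 31 mm round hole with two opposite keyways for the lugs, 11 mm wide, 46 mm over both ends, along this frame's x, a yellow dash outside each. z is up.
- plate_under (a point): Underside of the neck's 6 mm thick top plate, on the axis, 6 mm below the point neck. The lugs can turn only when wholly under this plate: lug point at least 13 mm below the point neck. Fully pressed, with the flange on the neck, the lug point is 16 mm below it. When let go after turning, the cap rises until the lugs hook under the plate (13 mm).
- seat_top (a point): Top of the sprung rubber seat in the neck, 20 mm across. An unpressed cap floats on it, lug point about 8 mm below the point neck, lugs still caught in the keyways: turned there, the ratchet clicks in vain. Pressing the cap fully down takes about 6 N. Above some 20 N the flange drags and the ratchet may click too early.
- stops (a point): On the neck's axis, at the height of hidden stops under the plate (10 mm below the top). They block the lugs after 0.5 to 1.3 rad of clockwise turn from the keyways, different each time and not to be seen: feel for it. Anticlockwise the lugs are blocked within about 0.25 rad.
- cover: The aluminium rocker (valve) cover that carries the neck, fixed: 150 x 360 mm foot, 59 mm high at the neck's end, its other end raised to 73 mm. Origin: centre of its underside; the neck stands 100 mm along its +y axis, keyways along its x.
- tray: Low dark steel parts tray, fixed, 260 x 220 mm, 14 mm high rim. Origin: centre of its underside.
- spring: Steel valve spring, 30 mm wide, 52 mm tall, standing in the tray. Leave alone. Origin: centre of its underside.
- washer: Copper washer, 36 mm across, 5 mm thick, lying in the tray. Leave alone. Origin: centre of its underside.
- wrench: Steel wrench, 150 mm, lying on the bench. Leave alone.
- screwdriver: Screwdriver with orange handle, 200 mm, lying on the bench. Leave alone.
- spray_can: White spray can, 66 mm wide, 190 mm tall. Leave alone. Origin: centre of its underside.
- oil_bottle: Grey oil bottle with yellow label, 80 mm wide, 210 mm tall. Leave alone. Origin: centre of its underside.
- trumpet: Bare aluminium intake trumpet, 80 mm wide at the mouth, 84 mm tall, standing. Leave alone. Origin: centre of its underside.
Things that resemble listed ones, but are neither listed nor needed, are in the scene too. Of the things like the cap, leave any that is red; of the rest the larger one is meant.

How it is judged:
By the outcome, as a careful person would: the job done as asked, in the order asked, and still so for the second after the job is handed in, with the robot touching nothing.
It also fails if it takes over 72 s, if anything falls off the work surface, if the arm or the gripper's body presses on something with over 40 N, if the wrist force passes 120 N, or if a joint passes its speed limit or range.

## Working session

There is one attempt and no reset: what is moved stays moved. The work goes in short steps, Python scripts to look and compute and a tool call to move; the robot and the scene stay as the last step left them, time stands still between calls to the robot, and variables do not carry over. Pictures are saved under pics/ and viewed, and the job is handed in when it is done.

Besides the shell and the picture viewer there is one more tool, called after "Request:" as name([rows], argument=value, ...), one row to a line, values as JSON. move_arm: Moves the arm, as the interface text tells. Its arguments: {"type":"object","properties":{"rows":{"type":"array","items":{"type":"array","items":{"type":"array","items":{"type":"number"}}}},"grip":{"type":"number"},"newtons":{"type":"number"}},"required":["rows"]}

```bash
mkdir -p pics; cat > h.py <<'E'
import numpy as np, cv2
from bench import sensors, viewer, hand_in, r
def snap(n,name):
    s=viewer.snapshot(n); cv2.imwrite(f'pics/{name}.png',s['color'][:,:,::-1]); np.savez(f'pics/{name}.npz',**s); return s
def ray(s,u,v,fish=False):
    K=np.array(s['camera_matrix']);R=np.array(s['R']);t=np.array(s['t']).ravel()
    x=(u-K[0,2])/K[0,0];y=(v-K[1,2])/K[1,1]
    if fish:
        th=np.hypot(x,y); k=np.sin(th)/th if th>1e-9 else 1
        d=np.array([x*k,y*k,np.cos(th)])
    else: d=np.array([x,y,1.])
    return -R.T@t, R.T@d
def onz(s,u,v,z,fish=False):
    c,d=ray(s,u,v,fish); return c+d*(z-c[2])/d[2]
def load(name): return dict(np.load(f'pics/{name}.npz'))
E
python3 - <<'E'
from h import *
for n in ['scene','top','wrist']:
    s=snap(n,n+'0'); print(n,s['camera_matrix'][0][0],-np.array(s['R']).T@np.array(s['t']).ravel(), np.array(s['R']).round(2).tolist())
print(sensors.sense())
E
```

```text
scene 358.7680925996345 [1102.98938665 -338.42547624  896.39281482] [[0.47, 0.88, -0.01], [0.69, -0.38, -0.62], [-0.55, 0.28, -0.79]]
top 428.95491728438714 [ 289.66604144  -49.33732929 1270.83048288] [[-0.02, -1.0, 0.0], [-0.98, 0.02, -0.21], [0.21, -0.01, -0.98]]
wrist 297.3186396354542 [ 296.35620102 -527.64815474  374.07656043] [[0.38, -0.92, -0.0], [-0.89, -0.37, 0.28], [-0.25, -0.1, -0.96]]
{'time': 0.15, 'joint_pos': array([-7.22725065e+01,  7.50639536e+00,  8.53154767e+01, -1.93609528e-03,
        8.72620831e+01, -4.89368499e+00]), 'qd': array([-0.05043572, -0.13248128, -0.16957231, -0.00358006,  0.04581926,
        0.06571713]), 'joint_efforts': array([ 1.07641241e-03, -5.70064831e+01, -5.01156664e+01, -6.10985762e-05,
        9.68861219e-03, -3.63206698e-05]), 'tool_pos': array([ 230.65717762, -553.43849025,  238.46753411]), 'tcp_rot': array([-1.79916186e+02, -5.23526817e-03,  2.26212685e+01]), 'ft_force': array([-0.07246109, -0.06946974, -0.39573011]), 'wrist_torque': array([0.04295944, 0.02723387, 0.01253417]), 'finger_gap': 85.3924363791747}
```

View pics/scene0.png

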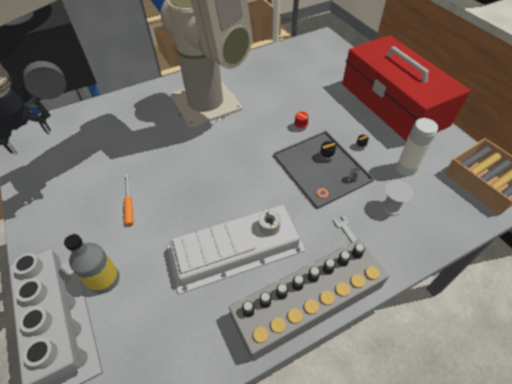

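View pics/top0.png

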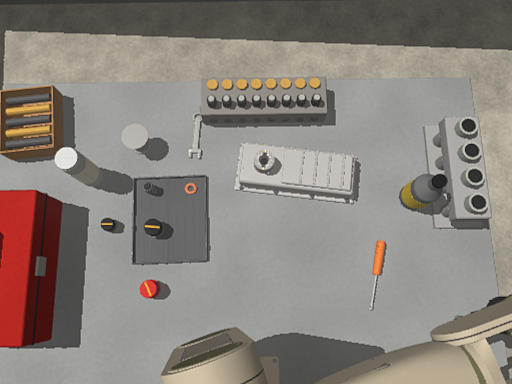

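View pics/wrist0.png

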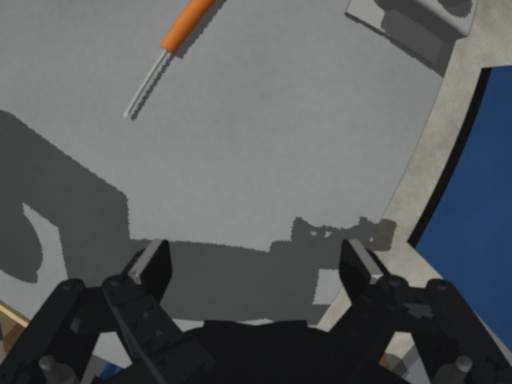

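The top view shows the cap in the tray at about (152,228), a smaller black one at (107,225) and the red one at (149,288). The neck is at (264,160). Next I'll measure these.

```bash
python3 - <<'E'
from h import *
a=load('top0');b=load('scene0')
def yel(s,x0,x1,y0,y1):
    h=cv2.cvtColor(s['color'],cv2.COLOR_RGB2HSV)
    m=cv2.inRange(h,(14,100,90),(35,255,255));o=np.zeros_like(m);o[y0:y1,x0:x1]=m[y0:y1,x0:x1]
    n,l,st,c=cv2.connectedComponentsWithStats(o)
    return [(c[i],st[i,4],np.argwhere(l==i)[:,::-1]) for i in range(1,n) if st[i,4]>1]
for nm,s,box in [('captop',a,(140,165,215,240)),('capscene',b,(318,338,138,160))]:
    for c,n,p in yel(s,*box):
        P=np.array([onz(s,u,v,58)[:2] for u,v in p]);w,V=np.linalg.eigh(np.cov(P.T))
        print(nm,c,n,P.mean(0),'ang',np.degrees(np.arctan2(V[1,1],V[0,1])))
for nm,s,box in [('ntop',a,(240,290,140,180)),('nscene',b,(255,290,205,240))]:
    for c,n,p in yel(s,*box): print(nm,c,n,onz(s,*c,100))
t=a['color'][130:200,225:295];u=b['color'][200:245,245:295];v=a['color'][205:250,130:175]
for i,im in enumerate([t,u,v]): cv2.imwrite(f'pics/z{i}.png',cv2.resize(im[:,:,::-1],(400,400),interpolation=cv2.INTER_NEAREST))
cv2.imwrite('pics/z.png',np.hstack([cv2.resize(cv2.imread(f'pics/z{i}.png'),(266,266)) for i in range(3)]))
E
```

```text
captop [151.65957447 226.17021277] 47 [469.9607875  243.58965667] ang 84.96098906554074
capscene [328.61363636 145.15909091] 44 [468.59209126 246.87495652] ang 87.84221127816623
ntop [265. 151.] 3 [675.21680936 -82.70547961 100.        ]
ntop [262.6 168.2] 5 [624.30572484 -74.84956579 100.        ]
```

View pics/z.png

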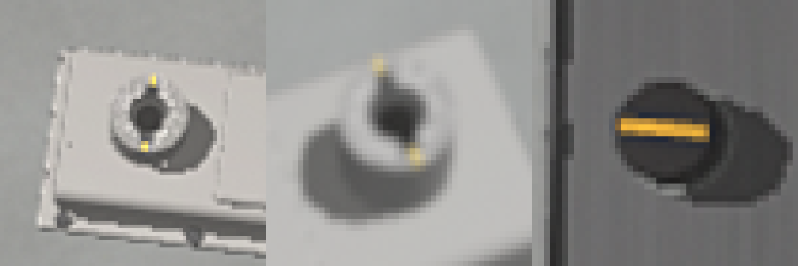

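The cap is near (469.5, 245) with its bar at about 86°. The neck is near (650, -79) with its keyways at about -9°. I'll move above the cap for a closer look with the wrist camera.

Request:
move_arm([
  [[0.18,-0.144,0,0,0,0],[0.357,-0.288,0,0,0,0],[0.357,-0.288,0,0,0,0],[0.357,-0.288,0,0,0,0],[0.357,-0.288,0,0,0,0],[0.357,-0.288,0,0,0,0],[0.357,-0.288,0,0,0,0],[0.357,-0.288,0,0,0,0],[0.357,-0.288,0,0,0,0],[0.474,-0.646,0.038,0,0,0],[0.474,-0.646,0.038,0,0,0],[0.474,-0.646,0.038,0,0,0],[0.474,-0.646,0.038,0,0,0],[0.474,-0.646,0.038,0,0,0],[0.474,-0.646,0.038,0,0,0],[0.474,-0.646,0.038,0,0,0],[0.474,-0.646,0.038,0,0,0],[0.474,-0.646,0.038,0,0,0],[0.474,-0.646,0.038,0,0,0],[0.474,-0.646,0.038,0,0,0]],
])

```text
time: 2.15
tool_pos: [419.9, 224.0, 201.2]
tcp_rot: [180.0, 0.0, 22.6]
ft_force: [-0.0, -0.6, -0.1]
finger_gap: 85.5
```

```bash
python3 - <<'E'
from h import *
s=snap('wrist','w1')
h=cv2.cvtColor(s['color'],cv2.COLOR_RGB2HSV)
m=cv2.inRange(h,(14,100,90),(35,255,255))
n,l,st,c=cv2.connectedComponentsWithStats(m)
for i in range(1,n):
    if st[i,4]>20:
        P=np.array([onz(s,u,v,58,True)[:2] for v,u in np.argwhere(l==i)]);w,V=np.linalg.eigh(np.cov(P.T))
        d=V[:,1]; q=(P-P.mean(0))@d
        print(c[i],st[i,4],P.mean(0),'mid',P.mean(0)+d*(q.max()+q.min())/2,'ang',np.degrees(np.arctan2(V[1,1],V[0,1])),np.ptp(q),np.ptp((P-P.mean(0))@V[:,0]))
E
```

```text
[137.24096386  68.61445783] 166 [483.62053822 372.54891869] mid [483.62414125 372.75372064] ang 88.99211444199999 31.901434977874604 5.6901776086508535
[254.19411765 126.55882353] 340 [470.84661478 244.34842733] mid [470.83915563 244.2723065 ] ang 84.40340063121741 43.616987699504094 6.999510552448472
[189.52348993 272.26174497] 149 [299.4840466  250.67000321] mid [299.38305545 250.62343613] ang -155.2455446336 41.83151529182818 5.488652615431159
```

View pics/w1.png

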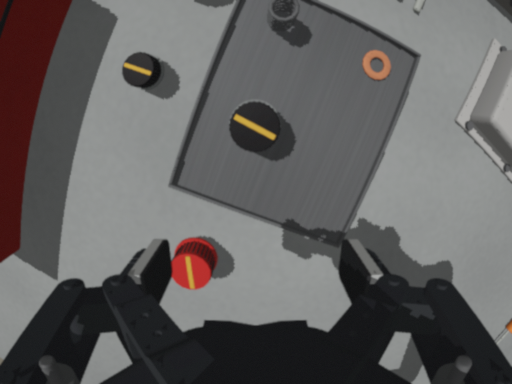

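The wrist view shows the cap's bar at (254,127), which gives (470.8, 244.3) at 84.4°, agreeing with the other views. The smaller black cap is at (137,69) and the red one at (190,265). I'll go over the cap and down.

Request:
move_arm([
  [[0.0275,0,0.04,0,0,0],[0.0545,0.0005,0.07,0,0,0],[0.0545,0.0005,0.1,0,0,0],[0.0545,0.0005,0.13,0,0,0],[0.0545,0.0005,0.15,0,0,0],[0.0545,0.0005,0.163,0,0,0],[0.0545,0.0005,0.163,0,0,0],[0.0545,0.0005,0.163,0,0,0]],
])

```text
time: 3.0
tool_pos: [471.1, 244.9, 39.2]
tcp_rot: [180.0, -0.1, 22.6]
ft_force: [0.7, -0.1, 0.5]
finger_gap: 85.3
```

Request:
move_arm([
  [[0,0,0.001,0,0,0],[0,0,0.001,0,0,0],[0,0,0.001,0,0,0],[0,0,0.001,0,0,0],[0,0,0.001,0,0,0],[0,0,0.001,0,0,0],[0,0,0.001,0,0,0],[0,0,0.001,0,0,0]],
], grip=0.45, newtons=30)

```text
time: 3.8
tool_pos: [471.2, 245.7, 38.5]
tcp_rot: [180.0, -0.1, 22.6]
ft_force: [-0.7, -0.1, 6.8]
finger_gap: 47.0
```

Request:
move_arm([
  [[0,0,-0.01,0,0,0],[0,0,-0.03,0,0,0],[0,0,-0.06,0,0,0],[0,0,-0.1,0,0,0],[0,0,-0.15,0,0,0],[0,0,-0.18,0,0,0],[0,0,-0.18,0,0,0],[0,0,-0.18,0,0,0]],
])

```text
time: 4.6
tool_pos: [470.6, 245.4, 218.2]
tcp_rot: [-180.0, -0.1, 22.6]
ft_force: [-0.5, 0.2, -2.1]
finger_gap: 46.6
```

```bash
python3 - <<'E'
from h import *
s=snap('wrist','w2'); print({k:np.round(v,2) for k,v in sensors.sense().items()})
E
```

```text
{'time': np.float64(4.65), 'joint_pos': array([22.01, -2.69, 98.1 ,  0.  , 84.66, 89.38]), 'qd': array([ 0.02,  1.25,  1.51,  0.06, -0.2 , -0.01]), 'joint_efforts': array([ 1.000e-02, -5.013e+01, -5.268e+01,  0.000e+00, -2.000e-02,
       -0.000e+00]), 'tool_pos': array([469.76, 245.08, 216.49]), 'tcp_rot': array([-1.800e+02,  7.000e-02,  2.263e+01]), 'ft_force': array([ 0.03, -0.23, -2.74]), 'wrist_torque': array([-0.05,  0.04, -0.04]), 'finger_gap': np.float64(47.48)}
```

View pics/w2.png

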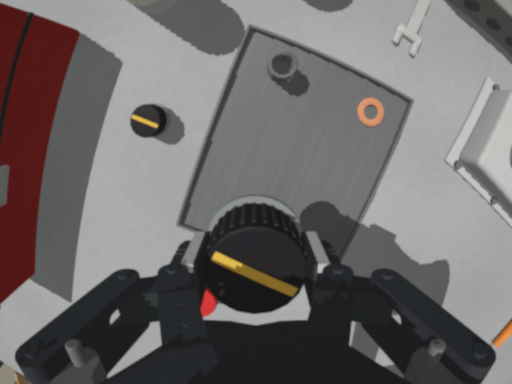

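The cap is held, with the bar running from (213,257) to (296,292). I'll turn it by about +85° while going to a viewpoint beside the neck.

Request:
move_arm([
  [[0.004,0.045,0,0,0,-8],[0.008,0.09,0,0,0,-16],[0.012,0.135,0,0,0,-24],[0.015,0.18,0,0,0,-32],[0.018,0.225,0,0,0,-40],[0.021,0.27,0,0,0,-48],[0.025,0.315,0,0,0,-56],[0.029,0.36,0,0,0,-64],[0.033,0.4,0,0,0,-72],[0.0355,0.43,0,0,0,-80],[0.0355,0.443,0,0,0,-85],[0.0355,0.443,0,0,0,-85],[0.0355,0.443,0,0,0,-85],[0.0355,0.443,0,0,0,-85]],
])

```text
time: 6.05
tool_pos: [672.8, -148.7, 216.2]
tcp_rot: [-179.9, -0.1, 107.6]
ft_force: [0.2, 0.1, -1.1]
finger_gap: 47.6
```

```bash
cat > m.py <<'E'
from h import *
def comps(s,lo=(14,90,90),hi=(38,255,255),mn=4):
    h=cv2.cvtColor(s['color'],cv2.COLOR_RGB2HSV)
    n,l,st,c=cv2.connectedComponentsWithStats(cv2.inRange(h,lo,hi))
    return [(c[i],st[i,4],np.argwhere(l==i)[:,::-1]) for i in range(1,n) if st[i,4]>=mn]
E
python3 - <<'E'
from m import *
st=sensors.sense();print(st['tool_pos'],st['tcp_rot'],st['joint_pos'])
s=snap('wrist','w3')
for z in (100,float(st['tool_pos'][2])+19.5):
  for c,n,p in comps(s):
    P=np.array([onz(s,u,v,z,True)[:2] for u,v in p]);w,V=np.linalg.eigh(np.cov(P.T));q=(P-P.mean(0))@V[:,1]
    print(z,c.round(1),n,P.mean(0).round(1),(P.mean(0)+V[:,1]*(q.max()+q.min())/2).round(1),np.degrees(np.arctan2(V[1,1],V[0,1])).round(1),np.ptp(q).round(1))
E
```

```text
[ 672.83583526 -148.66901435  216.21542955] [-1.79915655e+02 -7.78352487e-02  1.07553324e+02] [-1.67297421e+01  2.19468038e+01  7.07361863e+01  1.68195481e-02
  8.74305442e+01 -3.42838938e+01]
100 [498.3  65.3] 402 [880.6  62.8] [881.3  63. ] -161.3 32.8
100 [490.8  98.9] 441 [880.6  21.6] [881.   21.7] -165.1 33.8
100 [227.6  90.6] 27 [625.9 -74. ] [625.9 -74. ] 171.4 6.8
100 [283.1 116.6] 23 [676.9 -81.1] [677.  -81.1] 168.0 6.1
100 [480.7 134. ] 479 [880.2 -19.5] [880.7 -19.5] -175.0 33.4
100 [468.5 169.8] 497 [880.  -60.5] [879.9 -60.4] 174.7 35.6
100 [454.4 205.7] 499 [ 880.  -101.6] [ 879.9 -101.6] 162.8 35.4
100 [438.7 240.1] 486 [ 879.8 -142.6] [ 879.5 -142.4] 156.4 35.2
100 [250.7 272.7] 1006 [ 695.5 -231. ] [ 699.3 -231.8] 169.5 92.6
100 [422.1 272.3] 453 [ 879.7 -183.5] [ 879.5 -183.4] 149.6 35.4
100 [123.  363.1] 253 [ 576.4 -434. ] [ 571.8 -443.5] 64.2 90.5
235.71542954619483 [498.3  65.3] 402 [758.1 -15.7] [758.4 -15.6] -161.3 15.1
235.71542954619483 [490.8  98.9] 441 [758.1 -34.8] [758.3 -34.7] -165.1 15.6
235.71542954619483 [227.6  90.6] 27 [640.5 -78.9] [640.6 -78.9] 171.4 3.1
235.71542954619483 [283.1 116.6] 23 [664.1 -82.2] [664.1 -82.2] 168.0 2.8
235.71542954619483 [480.7 134. ] 479 [757.9 -53.7] [758.1 -53.7] -175.0 15.4
235.71542954619483 [468.5 169.8] 497 [757.8 -72.6] [757.8 -72.6] 174.7 16.4
235.71542954619483 [454.4 205.7] 499 [757.8 -91.6] [757.8 -91.6] 162.8 16.3
235.71542954619483 [438.7 240.1] 486 [ 757.7 -110.5] [ 757.6 -110.5] 156.4 16.3
235.71542954619483 [250.7 272.7] 1006 [ 672.7 -151.4] [ 674.4 -151.7] 169.5 42.7
235.71542954619483 [422.1 272.3] 453 [ 757.7 -129.4] [ 757.6 -129.4] 149.6 16.3
235.71542954619483 [123.  363.1] 253 [ 617.7 -245. ] [ 615.6 -249.4] 64.2 41.8
```

View pics/w3.png

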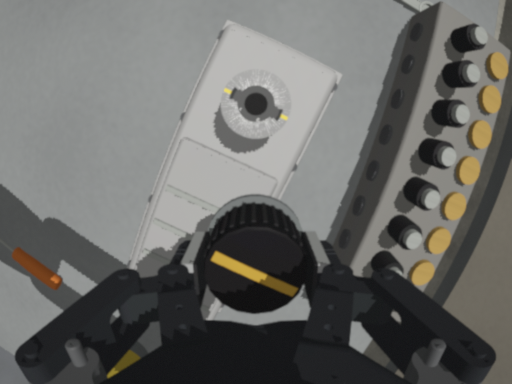

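The wrist view shows the neck at (255,104) with dashes at (228,91) and (283,117), and the held bar at (251,273). The held cap's offset is uncertain by 2–3 mm, so I'll cross-check it with the other two cameras.

```bash
python3 - <<'E'
from m import *
st=sensors.sense();print(st['tool_pos'],st['tcp_rot'])
for n,nm in (('top','t3'),('scene','s3')):
  s=snap(n,nm)
  for c,k,p in comps(s,mn=2):
    P=np.array([onz(s,u,v,235.7)[:2] for u,v in p])
    N=onz(s,*c,100)[:2]
    if np.linalg.norm(P.mean(0)-[673,-150])<60 or np.linalg.norm(N-[650,-79])<40:
      w,V=np.linalg.eigh(np.cov(P.T));q=(P-P.mean(0))@V[:,1]
      print(nm,c.round(1),k,'z235',P.mean(0).round(1),(P.mean(0)+V[:,1]*(q.max()+q.min())/2).round(1),np.degrees(np.arctan2(V[1,1],V[0,1])).round(1),np.ptp(q).round(1),'z100',N.round(1))
a=cv2.imread('pics/t3.png')[90:210,200:340];b=cv2.imread('pics/s3.png')[150:270,200:340]
cv2.imwrite('pics/z3.png',np.hstack([cv2.resize(x,(400,343),interpolation=cv2.INTER_CUBIC) for x in (a,b)]))
E
```

```text
[ 673.03322038 -148.62393872  216.73034539] [-1.79950724e+02 -4.96399845e-02  1.07596995e+02]
t3 [291.3 141.7] 3 z235 [ 654.3 -146.2] [ 654.3 -146.2] -139.5 3.7 z100 [ 702.1 -158.9]
s3 [246.1 205.1] 57 z235 [ 670.9 -149.2] [ 672.4 -149.4] 171.6 42.5 z100 [ 582.2 -110.3]
```

View pics/z3.png

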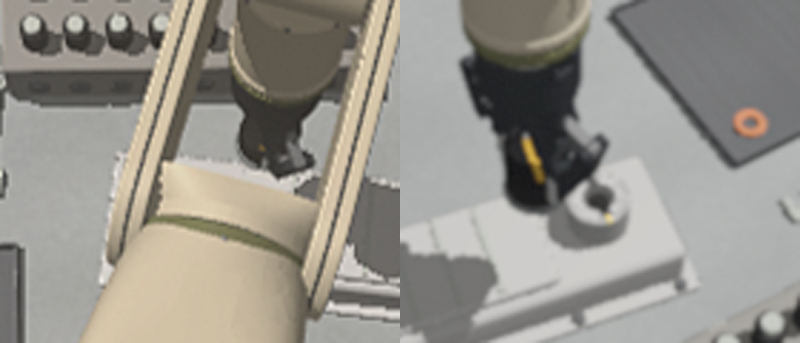

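```bash
python3 - <<'E'
from m import *
for nm in ('scene0','s3'):
  s=load(nm)
  for c,k,p in comps(s,(12,50,80),(40,255,255),1):
    N=onz(s,*c,100)[:2]
    if np.linalg.norm(N-[650,-79])<45: 
      C=s['color'][p[:,1],p[:,0]].astype(float);w=C[:,0]-C[:,2];cc=(p*w[:,None]).sum(0)/w.sum()
      print(nm,cc,k,onz(s,*cc,100)[:2])
# neck ring circle in the wrist view: hole and dashes
s=load('w3'); g=cv2.cvtColor(s['color'],cv2.COLOR_RGB2GRAY)
m=(g<75).astype(np.uint8); m[:, :]=m; n,l,st,c=cv2.connectedComponentsWithStats(m[60:150,210:300])
for i in range(1,n):
    if st[i,4]>30: print(c[i]+[210,60],st[i,4])
x=cv2.resize(s['color'][60:150,205:305,::-1],(800,600)[0:2] if 0 else (660,594),interpolation=cv2.INTER_CUBIC);cv2.imwrite('pics/z4.png',x)
E
```

```text
scene0 [265.61924686 210.76987448] 5 [623.90380437 -72.62544383]
scene0 [272.47593583 225.76203209] 7 [673.94167517 -79.60891617]
s3 [272.47382199 225.7591623 ] 7 [673.93139872 -79.60945765]
[255.6084788  103.60349127] 401
```

View pics/z4.png

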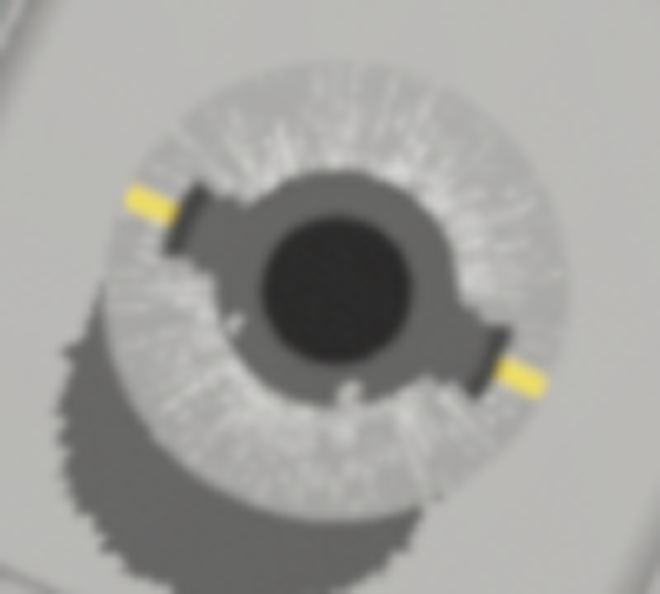

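The neck reads (651.4,-77.5), (648.9,-76.1) and (649.8,-78.8) in the wrist, scene and top cameras, with the keyways at -8°. The held bar is at about 169.5°, so it needs +2.5°. I'll move over the neck, stop just above it and check.

Request:
move_arm([
  [[0.02,0,0,0,0,0],[0.05,0,0,0,0,-1],[0.07,0.0005,0.02,0,0,-2],[0.0764,0.0005,0.05,0,0,-2.5],[0.0764,0.0005,0.07,0,0,-2.5],[0.0764,0.0005,0.074,0,0,-2.5],[0.0764,0.0005,0.074,0,0,-2.5],[0.0764,0.0005,0.074,0,0,-2.5]],
])

```text
time: 7.0
tool_pos: [651.8, -77.2, 145.1]
tcp_rot: [179.9, 0.1, 110.1]
ft_force: [-0.0, -0.6, -0.9]
finger_gap: 47.1
```

```bash
python3 - <<'E'
from m import *
st=sensors.sense();print(st['tool_pos'],st['tcp_rot'],st['ft_force'],st['wrist_torque'])
s=snap('scene','s4');w=snap('wrist','w4')
z=float(st['tool_pos'][2])+19.5
for S,f in ((s,False),(w,True)):
  for c,k,p in comps(S,(12,60,80),(40,255,255),2):
    P=np.array([onz(S,u,v,z,f)[:2] for u,v in p])
    if np.linalg.norm(P.mean(0)-[650,-79])<40:
      w_,V=np.linalg.eigh(np.cov(P.T));q=(P-P.mean(0))@V[:,1]
      print(f,c.round(1),k,P.mean(0).round(1),(P.mean(0)+V[:,1]*(q.max()+q.min())/2).round(1),np.degrees(np.arctan2(V[1,1],V[0,1])).round(1),np.ptp(q).round(1))
a=s['color'][160:260,220:320,::-1];b=w['color'][140:340,150:350,::-1]
cv2.imwrite('pics/z5.png',np.hstack([cv2.resize(x,(400,400),interpolation=cv2.INTER_CUBIC) for x in (a,b)]))
E
```

```text
[651.80494245 -77.24160069 145.1070898 ] [1.79883149e+02 7.46747381e-02 1.10104271e+02] [-0.0489791  -0.58098294 -0.85977928] [-0.01719388 -0.01228424 -0.01525803]
False [268.8 204.3] 53 [649.2 -77.8] [650.8 -78. ] 172.0 40.5
True [216.7 200.4] 69 [626.8 -52.5] [626.8 -52.6] 170.4 4.8
True [250.8 272.7] 1015 [652.  -80.3] [653.8 -80.6] 171.9 43.0
```

View pics/z5.png

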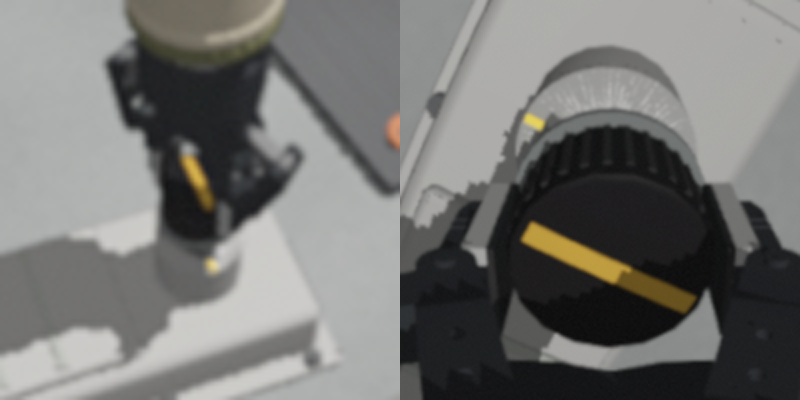

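Both views put the bar at 172°, matching the keyways. The cap sits about 2 mm short along tool x, so I'll correct that and start down gently.

Request:
move_arm([
  [[0.001,0,0,0,0,0],[0.002,-0.0005,0.002,0,0,0],[0.002,-0.0005,0.004,0,0,0],[0.002,-0.0005,0.006,0,0,0],[0.002,-0.0005,0.007,0,0,0],[0.002,-0.0005,0.007,0,0,0]],
])

```text
time: 7.7
tool_pos: [649.5, -75.3, 135.9]
tcp_rot: [-180.0, -0.0, 110.1]
ft_force: [0.6, -0.5, -0.2]
finger_gap: 47.0
```

Request:
move_arm([
  [[0,0.0005,0.001,0,0,0],[0,0.0005,0.002,0,0,0],[0,0.0005,0.003,0,0,0],[0,0.0005,0.004,0,0,0],[0,0.0005,0.004,0,0,0]],
])

```text
time: 8.2
tool_pos: [650.1, -75.1, 132.0]
tcp_rot: [-180.0, -0.0, 110.1]
ft_force: [-0.3, 0.8, -2.2]
finger_gap: 47.4
```

Request:
move_arm([
  [[0,0,0.001,0,0,0],[0,0,0.002,0,0,0],[0,0,0.003,0,0,0],[0,0,0.004,0,0,0],[0,0,0.004,0,0,0]],
])

```text
time: 8.7
tool_pos: [650.1, -75.1, 128.0]
tcp_rot: [-180.0, -0.0, 110.1]
ft_force: [0.4, 0.3, -1.5]
finger_gap: 46.9
```

No contact so far, so the lugs are in the keyways. I'll press on towards the seat.

Request:
move_arm([
  [[0,0,0.001,0,0,0],[0,0,0.002,0,0,0],[0,0,0.003,0,0,0],[0,0,0.004,0,0,0],[0,0,0.005,0,0,0],[0,0,0.005,0,0,0]],
])

```text
time: 9.3
tool_pos: [650.3, -75.2, 123.5]
tcp_rot: [180.0, 0.0, 110.1]
ft_force: [-0.9, -0.3, 3.1]
finger_gap: 46.7
```

Request:
move_arm([
  [[0,0,0.001,0,0,0],[0,0,0.002,0,0,0],[0,0,0.003,0,0,0],[0,0,0.0035,0,0,0],[0,0,0.0035,0,0,0]],
])

```text
time: 9.8
tool_pos: [650.3, -75.2, 120.0]
tcp_rot: [180.0, 0.0, 110.1]
ft_force: [-1.2, -0.7, 5.2]
finger_gap: 46.9
```

```bash
python3 - <<'E'
from m import *
st=sensors.sense();print(st['tool_pos'],st['tcp_rot'],st['ft_force'],st['wrist_torque'],st['joint_pos'])
s=snap('scene','s5');w=snap('wrist','w5')
a=s['color'][160:260,220:320,::-1];b=w['color'][140:340,150:350,::-1]
cv2.imwrite('pics/z6.png',np.hstack([cv2.resize(x,(400,400),interpolation=cv2.INTER_CUBIC) for x in (a,b)]))
E
```

```text
[650.32641336 -75.2138627  119.95959142] [1.79982943e+02 1.18325986e-02 1.10118358e+02] [-1.20489579 -0.73259812  5.16884361] [-0.04728896  0.32170416  0.03794002] [-1.10821516e+01  2.03262970e+01  8.29954570e+01 -1.32041251e-03
  7.66575260e+01 -3.12002069e+01]
```

View pics/z6.png

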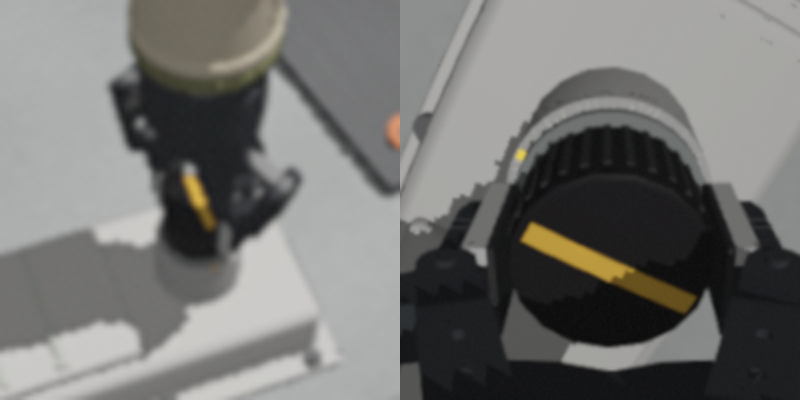

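The cap is 14.5 mm in at about 6–7 N net. I'll press slightly more and start turning clockwise (+rz) about the cap's axis.

Request:
move_arm([
  [[0,0,0.0007,0,0,0],[0,0.0001,0.0007,0,0,2],[0,0.0001,0.0007,0,0,4],[0,0.0002,0.0007,0,0,6],[0,0.0003,0.0007,0,0,8],[0,0.0003,0.0007,0,0,8]],
])

```text
time: 10.5
tool_pos: [650.9, -75.0, 119.5]
tcp_rot: [179.9, 0.0, 102.1]
ft_force: [-1.7, -1.1, 5.6]
finger_gap: 47.4
```

```bash
cat > q.py <<'E'
from m import *
st=sensors.sense()
for k in ('time','tool_pos','tcp_rot','ft_force','wrist_torque','finger_gap'): print(k,np.round(st[k],3))
E
python3 q.py
```

```text
time 10.5
tool_pos [650.867 -75.03  119.465]
tcp_rot [1.79947e+02 1.60000e-02 1.02054e+02]
ft_force [-1.72  -1.061  5.583]
wrist_torque [-0.009  0.118  0.064]
finger_gap 47.387
```

Request:
move_arm([
  [[0,0.0001,0,0,0,2],[0,0.0002,0,0,0,4],[0,0.0002,0,0,0,4]],
])

```text
time: 10.8
tool_pos: [651.1, -75.0, 119.5]
tcp_rot: [179.9, 0.0, 98.1]
ft_force: [-0.3, 0.2, 5.4]
finger_gap: 46.8
```

```bash
python3 q.py
```

```text
time 10.8
tool_pos [651.134 -74.982 119.516]
tcp_rot [1.79937e+02 1.30000e-02 9.80530e+01]
ft_force [-0.312  0.153  5.395]
wrist_torque [0.002 0.077 0.034]
finger_gap 46.816
```

Request:
move_arm([
  [[0,0.0001,0,0,0,2],[0,0.0002,0,0,0,4],[0,0.0003,0,0,0,6],[0,0.0003,0,0,0,6]],
])

```text
time: 11.2
tool_pos: [651.5, -75.0, 119.5]
tcp_rot: [179.9, 0.0, 92.1]
ft_force: [-0.9, 0.5, 5.3]
finger_gap: 47.2
```

```bash
python3 q.py
```

```text
time 11.2
tool_pos [651.462 -74.959 119.541]
tcp_rot [1.79931e+02 9.00000e-03 9.20530e+01]
ft_force [-0.941  0.508  5.274]
wrist_torque [-0.013  0.047  0.017]
finger_gap 47.175
```

At 18° the cap turns freely, so the lugs are under the plate. I'll go to 27°, then in 4° steps.

Request:
move_arm([
  [[0,0.0001,0,0,0,3],[0,0.0002,0,0,0,6],[0,0.0003,0,0,0,9],[0,0.0003,0,0,0,9]],
])

```text
time: 11.6
tool_pos: [651.9, -74.9, 119.6]
tcp_rot: [179.9, -0.0, 83.0]
ft_force: [-1.1, 0.3, 3.6]
finger_gap: 46.7
```

```bash
python3 q.py
```

```text
time 11.6
tool_pos [651.855 -74.946 119.58 ]
tcp_rot [ 1.79918e+02 -3.00000e-03  8.30170e+01]
ft_force [-1.056  0.312  3.639]
wrist_torque [-0.079  0.019  0.063]
finger_gap 46.75
```

Request:
move_arm([
  [[0,0.0001,0.0002,0,0,2],[0,0.0001,0.0002,0,0,4],[0,0.0001,0.0002,0,0,4]],
])

```text
time: 11.9
tool_pos: [652.0, -75.0, 119.4]
tcp_rot: [179.9, -0.0, 79.0]
ft_force: [-0.8, -0.4, 5.5]
finger_gap: 47.3
```

```bash
python3 q.py
```

```text
time 11.9
tool_pos [651.98  -74.999 119.434]
tcp_rot [ 1.79912e+02 -9.00000e-03  7.90500e+01]
ft_force [-0.775 -0.357  5.545]
wrist_torque [-0.035  0.043  0.016]
finger_gap 47.278
```

Request:
move_arm([
  [[0,0.0001,0,0,0,2],[0,0.0001,0,0,0,4],[0,0.0001,0,0,0,4]],
])

```text
time: 12.2
tool_pos: [652.1, -75.0, 119.5]
tcp_rot: [179.9, -0.0, 75.0]
ft_force: [-0.4, 0.4, 5.2]
finger_gap: 46.9
```

```bash
python3 q.py
```

```text
time 12.2
tool_pos [652.146 -75.022 119.467]
tcp_rot [ 1.79905e+02 -1.50000e-02  7.50500e+01]
ft_force [-0.359  0.367  5.171]
wrist_torque [-0.022  0.044  0.049]
finger_gap 46.891
```

Request:
move_arm([
  [[0,0.0001,0,0,0,2],[0,0.0001,0,0,0,4],[0,0.0001,0,0,0,4]],
])

```text
time: 12.5
tool_pos: [652.2, -75.1, 119.5]
tcp_rot: [179.9, -0.0, 71.0]
ft_force: [-0.3, -0.1, 5.1]
finger_gap: 47.3
```

```bash
python3 q.py
```

```text
time 12.5
tool_pos [652.229 -75.062 119.457]
tcp_rot [ 1.79908e+02 -2.20000e-02  7.10460e+01]
ft_force [-0.306 -0.076  5.143]
wrist_torque [-0.018  0.005  0.095]
finger_gap 47.347
```

Request:
move_arm([
  [[0,0.0001,0,0,0,1.5],[0,0.0001,0,0,0,3],[0,0.0001,0,0,0,3]],
])

```text
time: 12.8
tool_pos: [652.3, -75.1, 119.5]
tcp_rot: [179.9, -0.0, 68.1]
ft_force: [0.4, -0.4, 4.8]
finger_gap: 47.0
```

```bash
python3 q.py
```

```text
time 12.8
tool_pos [652.349 -75.112 119.492]
tcp_rot [ 1.79904e+02 -2.60000e-02  6.80680e+01]
ft_force [ 0.386 -0.352  4.785]
wrist_torque [-0.022 -0.007  0.039]
finger_gap 47.015
```

Request:
move_arm([
  [[0,0.0001,0,0,0,1.5],[0,0.0001,0,0,0,3],[0,0.0001,0,0,0,3]],
])

```text
time: 13.1
tool_pos: [652.4, -75.2, 119.5]
tcp_rot: [179.9, -0.0, 65.1]
ft_force: [-0.3, 0.3, 5.0]
finger_gap: 47.2
```

```bash
python3 q.py
```

```text
time 13.1
tool_pos [652.362 -75.155 119.471]
tcp_rot [ 1.79915e+02 -2.40000e-02  6.50710e+01]
ft_force [-0.33   0.304  5.039]
wrist_torque [-0.071  0.073  0.058]
finger_gap 47.174
```

Request:
move_arm([
  [[0,0.0001,0,0,0,1.5],[0,0.0001,0,0,0,3],[0,0.0001,0,0,0,3]],
])

```text
time: 13.4
tool_pos: [652.1, -75.3, 119.4]
tcp_rot: [180.0, -0.0, 62.1]
ft_force: [-2.2, -0.3, 6.4]
finger_gap: 47.4
```

```bash
python3 q.py
```

```text
time 13.4
tool_pos [652.12  -75.315 119.366]
tcp_rot [ 1.79953e+02 -1.00000e-03  6.20700e+01]
ft_force [-2.199 -0.296  6.369]
wrist_torque [-0.091  0.335  0.108]
finger_gap 47.359
```

Forces are changing at 48°, so this may be the stop. I'll continue in small steps.

Request:
move_arm([
  [[0,0,0,0,0,1],[0,0,0,0,0,2],[0,0,0,0,0,2]],
])

```text
time: 13.7
tool_pos: [651.9, -75.4, 119.3]
tcp_rot: [180.0, 0.0, 60.1]
ft_force: [-4.0, -1.0, 6.5]
finger_gap: 47.0
```

```bash
python3 q.py
```

```text
time 13.7
tool_pos [651.864 -75.418 119.329]
tcp_rot [1.79979e+02 1.80000e-02 6.00850e+01]
ft_force [-4.042 -1.021  6.531]
wrist_torque [-0.197  0.589  0.102]
finger_gap 46.964
```

Request:
move_arm([
  [[-0.0002,-0.0004,0,0,0,1],[-0.0003,-0.0006,0,0,0,2],[-0.0003,-0.0006,0,0,0,2]],
])

```text
time: 14.0
tool_pos: [651.6, -75.5, 119.4]
tcp_rot: [179.9, 0.0, 58.1]
ft_force: [-0.5, -1.4, 5.4]
finger_gap: 47.3
```

```bash
python3 q.py
```

```text
time 14.0
tool_pos [651.576 -75.505 119.407]
tcp_rot [1.79924e+02 4.00000e-03 5.80910e+01]
ft_force [-0.526 -1.403  5.449]
wrist_torque [-0.25   0.189  0.138]
finger_gap 47.282
```

Request:
move_arm([
  [[-0.0002,-0.0001,0,0,0,1],[-0.0003,-0.0002,0,0,0,2],[-0.0003,-0.0002,0,0,0,2]],
])

```text
time: 14.3
tool_pos: [651.4, -75.6, 119.4]
tcp_rot: [179.9, -0.0, 56.1]
ft_force: [-0.5, -2.4, 5.7]
finger_gap: 47.3
```

```bash
python3 q.py
```

```text
time 14.3
tool_pos [651.445 -75.574 119.42 ]
tcp_rot [ 1.79905e+02 -1.50000e-02  5.61000e+01]
ft_force [-0.461 -2.445  5.717]
wrist_torque [-0.433 -0.191  0.236]
finger_gap 47.302
```

Request:
move_arm([
  [[-0.0002,0.0002,0,0,0,1],[-0.0002,0.0002,0,0,0,1]],
])

```text
time: 14.5
tool_pos: [651.5, -75.6, 119.4]
tcp_rot: [179.9, -0.0, 55.1]
ft_force: [-0.2, -0.8, 5.4]
finger_gap: 47.1
```

```bash
python3 q.py
```

```text
time 14.5
tool_pos [651.451 -75.643 119.386]
tcp_rot [ 1.79925e+02 -2.90000e-02  5.51170e+01]
ft_force [-0.224 -0.795  5.447]
wrist_torque [-0.311 -0.142  0.24 ]
finger_gap 47.085
```

Request:
move_arm([
  [[0,0,0,0,0,1],[0,0,0,0,0,1]],
])

```text
time: 14.7
tool_pos: [651.5, -75.7, 119.4]
tcp_rot: [179.9, -0.0, 54.1]
ft_force: [2.1, -1.9, 5.6]
finger_gap: 46.8
```

```bash
python3 q.py
```

```text
time 14.7
tool_pos [651.471 -75.677 119.41 ]
tcp_rot [ 1.79922e+02 -3.00000e-02  5.41080e+01]
ft_force [ 2.079 -1.927  5.56 ]
wrist_torque [-0.252 -0.119  0.125]
finger_gap 46.795
```

Request:
move_arm([
  [[0,0,0,0,0,0]],
])

```text
time: 14.8
tool_pos: [651.4, -75.6, 119.3]
tcp_rot: [179.9, -0.0, 54.1]
ft_force: [0.6, -1.3, 5.2]
finger_gap: 47.3
```

```bash
python3 q.py
```

```text
time 14.8
tool_pos [651.412 -75.609 119.333]
tcp_rot [ 1.79935e+02 -3.40000e-02  5.41280e+01]
ft_force [ 0.59  -1.308  5.153]
wrist_torque [-0.229 -0.097 -0.035]
finger_gap 47.258
```

The torque rose to 0.24 N m and then dropped to zero at 56°, which looks like the click. I'll check the picture to make sure the drum didn't slip in the fingers.

```bash
python3 - <<'E'
from m import *
st=sensors.sense();print(st['tool_pos'],st['tcp_rot'],st['wrist_torque'])
w=snap('wrist','w6')
z=float(st['tool_pos'][2])+19.5
for nm in ('w5','w6'):
  S=load(nm)
  for c,k,p in comps(S,(12,60,80),(40,255,255),200):
    P=np.array([onz(S,u,v,z,True)[:2] for u,v in p])
    if np.linalg.norm(P.mean(0)-[650,-79])<40:
      w_,V=np.linalg.eigh(np.cov(P.T)); print(nm,c.round(1),k,P.mean(0).round(1),np.degrees(np.arctan2(V[1,1],V[0,1])).round(1))
E
python3 q.py
```

```text
[651.41173083 -75.60934896 119.33342268] [ 1.79935299e+02 -3.37852497e-02  5.41278198e+01] [-0.22871994 -0.09707814 -0.03532424]
w5 [250.7 272.7] 1008 [650.4 -78.4] 172.1
w6 [253.  273.8] 1090 [650.8 -77.7] 116.0
time 14.85
tool_pos [651.367 -75.568 119.305]
tcp_rot [ 1.79942e+02 -3.30000e-02  5.41300e+01]
ft_force [0.206 0.092 5.879]
wrist_torque [-0.177 -0.072 -0.034]
finger_gap 47.248
```

View pics/w6.png

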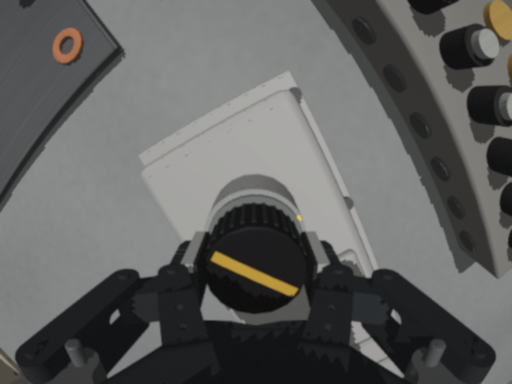

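The bar turned 56° together with the gripper, so nothing slipped in the fingers: that was the first click. The bar is at (253,274). I'll ease off the press, then open.

Request:
move_arm([
  [[0,0,-0.0005,0,0,0],[0,0,-0.001,0,0,0],[0,0,-0.0015,0,0,0],[0,0,-0.0018,0,0,0]],
])

```text
time: 15.25
tool_pos: [651.2, -75.5, 120.9]
tcp_rot: [180.0, -0.0, 54.1]
ft_force: [1.6, -0.9, 4.8]
finger_gap: 47.6
```

```bash
python3 q.py
```

```text
time 15.25
tool_pos [651.213 -75.532 120.885]
tcp_rot [ 1.79962e+02 -2.20000e-02  5.41240e+01]
ft_force [ 1.559 -0.893  4.756]
wrist_torque [-0.168 -0.415 -0.07 ]
finger_gap 47.57
```

Request:
move_arm([
  [[0,0,0,0,0,0],[0,0,0,0,0,0],[0,0,0,0,0,0],[0,0,0,0,0,0],[0,0,0,0,0,0],[0,0,0,0,0,0],[0,0,-0.01,0,0,0],[0,0,-0.03,0,0,0],[0,0,-0.06,0,0,0],[0,0,-0.1,0,0,0],[-0.04,0,-0.12,0,0,0],[-0.07,0,-0.12,0,0,0],[-0.07,0,-0.12,0,0,0],[-0.07,0,-0.12,0,0,0],[-0.07,0,-0.12,0,0,0]],
], grip=1)

```text
time: 16.75
tool_pos: [610.1, -131.6, 240.6]
tcp_rot: [-180.0, -0.0, 54.1]
ft_force: [-0.2, -0.6, -0.0]
finger_gap: 85.5
```

```bash
python3 - <<'E'
from m import *
st=sensors.sense();print(st['tool_pos'],st['ft_force'],st['finger_gap'])
S=snap('wrist','w7');s=snap('scene','s7')
for c,k,p in comps(S,(12,60,80),(40,255,255),4):
    P=np.array([onz(S,u,v,141,True)[:2] for u,v in p])
    if np.linalg.norm(P.mean(0)-[650,-79])<40:
      w_,V=np.linalg.eigh(np.cov(P.T)); q=(P-P.mean(0))@V[:,1];print(c.round(1),k,P.mean(0).round(1),np.degrees(np.arctan2(V[1,1],V[0,1])).round(1),np.ptp(q))
a=s['color'][160:260,220:320,::-1];b=S['color'][:260,126:386,::-1]
cv2.imwrite('pics/z7.png',np.hstack([cv2.resize(x,(400,400),interpolation=cv2.INTER_CUBIC) for x in (a,b)]))
E
```

```text
[ 610.07297225 -131.57905778  240.64976068] [-0.21915209 -0.63992398 -0.0423104 ] 85.4919747231688
[255.3 112. ] 441 [651.4 -77.5] 115.5 43.3180223240303
[282.5  98. ] 10 [675.2 -80.8] 118.2 2.803153059873366
[228.5 126. ] 6 [627.8 -74. ] 53.5 1.5946479588562683
```

View pics/z7.png

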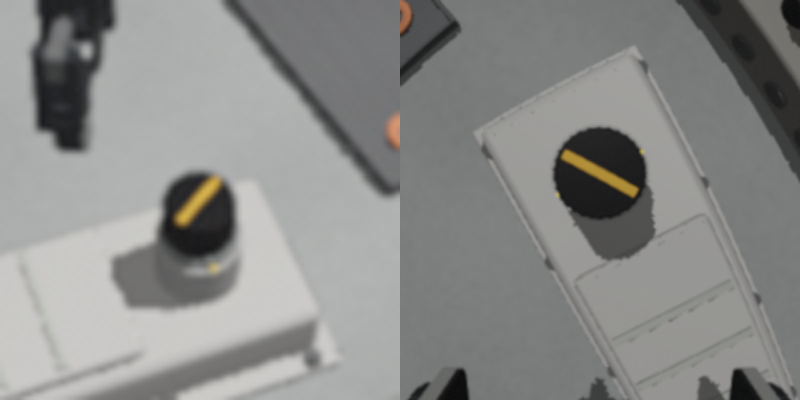

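```bash
python3 -c "
from bench import hand_in
print(hand_in())"
```

```text
the job is handed in; nothing more can be done
None
```

The black click cap is on the oil filler neck, turned to its stop and left at the first click. I handed the job in at about 17 s of the 72 s allowed.

- **Fit and press:** The lugs went into the keyways with no contact force. I pressed the cap to about 15 mm below the neck top, with roughly 6–7 N on the spring seat.
- **Turn and click:** The cap turned freely clockwise to about 47°, where it met the stop. Torque then rose over about 8° to 0.24 N m and fell to zero at 56°. The yellow bar had turned 56° with the gripper, so the drum did not slip in the fingers.
- **Last checks:** After letting go, the cap stands upright and centred on the neck: both read (651.4, -77.5) mm in the wrist camera. The bar stayed at 115.5° and did not spring back. The gripper is open, about 70 mm to the side and well above the cap.
- **What disagreed or was not checked:** The cameras disagreed by 2–3 mm on where the neck and the held cap were, so I used values in between. A sideways force of about 4 N built up as the cap met the stop, and small shifts brought it down. I did not measure the final 13 mm hook height directly; I judged it from the centring and the turn angle.

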